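# Seat an accelerometer in its tilt-calibration nest

## Robot

A 6-joint arm with a two-finger parallel gripper is mounted at the origin on the work surface. World frame = base frame: x ahead of the robot, y to its left, z up, the work surface at z = 0. Lengths are in m, angles in degrees, forces in N, time in s.
With the tool pointing down it reaches from about 0.3 to 0.75 m from the base axis. Payload 8.5 kg.
Tool frame: the origin (TCP) lies midway between the tips of the shut fingers; the grasp point (between the pads) lies 19 mm behind it (env.grasp_offset is the distance from the TCP to the grasp point, in m); z points along the fingers, y is the line along which they close (so a half turn about z gives the same grasp; the last joint's range is limited). The gripper opens to 85 mm and grips with 20 to 120 N. Pads are 22 mm wide; open, the fingers measure 114 mm over their backs; the gripper's body (76 mm by 85 mm) begins 54 mm behind the grasp point. The pads swing forward as they close: fully open they stand 13 mm farther back than shut.
Start: joints at [56.19, 21.807, 74.336, -0, 83.858, -12.336], TCP at [0.201, 0.512, 0.231] pointing down, gripper open.
Joint ranges: [-178.18, 178.18], [-50.72, 133.34], [12.68, 142.11], [-81.47, 261.47], [9.98, 163.14], [-165.26, 165.26]. Speed limits (degrees/s): [136.94, 136.94, 180, 180, 180, 180].

## Interface

Orientations are given as a 3x3 rotation matrix whose columns are the frame's x, y, z axes.
In Python, from rig import env gives the robot as it stands.
- The arm moves only by the tool servo_tool, never from a script. Its argument "deltas" is text: rows parted by semicolons, each of 7 numbers parted by spaces: the opening, from 0 (shut) to 1 (fully open), then the shift along the tool's x, y, z in mm, then the turn, a rotation vector about the tool's x, y, z in rad. A call has 1 to 8 rows; each row shifts and turns the commanded pose from where the row before left it, along the tool's axes as they then stand; what a row does not reach is not made up. A row lasts 1/12 s, in which the tool goes at most 41.7 mm and 7.16 degrees, less where a joint would pass 70% of its speed; a pose out of reach is approached as far as the arm can. A call is refused whole if a number of a shift passes 41.7 or a number of a turn 0.125, either way. A call with a gripper value outside its range is refused whole. The fingers move at their own pace and stop on an object; "newtons" is the grip in N (left out, the last holds). Time passes only in rows, so rows that do not move let the fingers close. It gives the time, the measured TCP pose, the force, the opening and the grip force at its end, in the units of the state.
- env.observe(): the state, without advancing time (a new reading comes with each control period).
- env.get_image(name): name is "scene" or "side" or "wrist"; returns a dict with "img" (480x640x3 uint8, red, green, blue), "depth" (480x640 float32, m along the optical axis (not along the pixel's ray), 0 where there is no reading), "camera_matrix" (3x3 intrinsics, pixels), "world_to_cam" (4x4, takes a point from world to camera coordinates). Camera axes: x right, y down, z forward; pixel columns grow to the right and rows downward; lengths in m; the calibration is good to about 2 mm. A picture is of the moment at which its call begins.
- env.close_job(): hands the job in; it is judged then, once.
Trained networks look in a picture, given as the dict that the camera call returned (one of the last four; its "shot" number tells which), for a name from the list of things; names that differ only in an ending like _2 or _b are one class to them, and where a whole thing is asked for, a point or a joint stands for the part that bears it (a point fixed in the world has none). Each returns a list of dicts, best first, with "conf" (0 to 1); they miss things now and then, are a little off and sometimes report something else, mostly with a low value. They report only what shows in the picture. A call takes as long as a camera call. They do not tell look-alikes from the thing itself.
- env.spot_in(name, picture): "bbox" ([centre column, centre row, width, height] in pixels, round what is visible of it).
- env.spot_point(name, picture): "uv" ([column, row] in pixels: a listed point, or the origin of a listed thing).
The state is a dict: "time_s": time; "q": joint angles; "qvel": joint speeds; "joint_efforts": joint torques, N m; "position": TCP position; "tool_rot": TCP orientation; "ft_force": force on the tool from outside, world axes, zero at the start; "wrist_torque": the same for the moment, N m; "grip_width": finger opening in m; "gripper_force": force on a finger pad.
Only numpy, scipy, OpenCV 4.12 (cv2) and the standard library are available. Lean on these libraries where they do the work, as an engineer would, in place of code of your own. Each camera call takes 0.05 s, during which the arm holds its last target. There are 200 camera calls.

## Task

Seat the black accelerometer in the pocket of the sloping aluminium nest, toe end uphill, flat and square on the pocket floor, and press the toe down until the sprung catch has snapped fully home over it. It is a delicate instrument: never drop it or force it into the nest, and do not disturb the heat sink, the puck or the pin.

Things in the scene. Friction and masses are not known exactly. Their poses are not given: they have to be found in the camera images.
- sensor: Black accelerometer, about 0.45 kg: a 56 x 56 mm cube (x, y -28 to 28, z 12 to 62 mm) on a T-shaped foot plate 12 mm thick. Origin under the cube's centre on the plate's underside; z up, x towards the toe. Plate: wide part x -35 to 35, y -42 to 42 mm; toe (narrow tongue) x 35 to 90, y -20 to 20 mm. Starts flat on the shelf.
- toe (a point): End of the accelerometer's toe, half-way up its thickness: at (90, 0, 6) mm in the sensor's frame.
- nest: Fixed tilt stand, dark steel foot 200 x 130 x 12 mm. Origin under the foot's centre on the shelf, z up, x towards its high end. Carries the cradle and the catch; about 137 mm high. The T-shaped pocket is 1.5 mm wider all round than the sensor's plate; its walls are 12 mm high (flush with the seated plate) with 3 mm lead-in bevels except at the toe's end.
- cradle: Aluminium pocket plate of the nest, sloping 25 degrees. Origin on the pocket's floor, where the seated sensor's origin belongs (all axes then agree), 50 mm above the shelf; x up the slope, z square off the floor. Pocket: x -36.5 to 36.5, y -43.5 to 43.5 mm, then a slot to x 91.5, y -21.5 to 21.5. Plate outline x -52 to 133, y -59 to 59 mm.
- catch (a joint): Sprung steel catch at the pocket's uphill end, sliding along the cradle's x: 0 m = home (at rest), growing as it is pushed uphill, at most 0.012; spring 3.2 N at 0 plus 0.4 N per mm. A toe pressed down on its sloped front drives it back 3 to 6 mm, then it snaps back over the toe; this takes about 10 to 20 N on the toe.
- catch_tip (a point): Front edge of the catch's nose, at (85.5, 0, 15.5) mm in the cradle's frame when home. The nose is 32 mm wide in y, overhangs the toe slot by 6 mm, its underside 13.5 mm above the floor; its sloped front rises uphill from z 15.5 to 30 mm, 25 degrees off the cradle's z.
- heat_sink: Bystander: copper finned block 90 x 60 x 38 mm, loose. Origin under its centre.
- puck: Bystander: grooved silicone damper puck, 68 mm across, 30 mm high, loose. Origin under its centre.
- pin: Bystander: steel alignment pin 90 mm tall, 20 mm thick on a 50 mm round foot, standing upright, loose. Origin under its centre.
Things that resemble listed ones, but are neither listed nor needed, are in the scene too. Of the things like the sensor, leave any that is brown; of the rest the smaller one is meant. Of the things that look like the nest, take the one that is farthest from the robot's base at the start.

How it is judged (in metres and radians):
At the end, for the whole second after the job is handed in: The sensor rests in the pocket, toe uphill: origin and toe within 2.5 mm of the pocket floor's level, its plate flat to the floor within 2 degrees and square within 3.4 degrees, the catch home over the toe (within 2 mm of its rest position), at rest and released (z of sensor in the frame of cradle below 0.0025 m and z of toe in the frame of cradle between 0.003 and 0.0085 m and x of toe in the frame of cradle above 0.085 m and angle between the z axis of sensor and the z axis of cradle, either way round below 0.035 rad and angle between the x axis of sensor and the x axis of cradle, either way round below 0.06 rad and value of joint catch below 0.002 m and linear speed of sensor below 0.02 m/s); the robot touches nothing.
It fails at once if the accelerometer is forced or dropped against the nest (over 60 N) (contact force between sensor and nest above 60 N).
It fails at once if the heat sink is disturbed (over 15 mm) (distance of heat_sink from where it was at the start of the episode above 0.015 m).
It fails at once if the puck is disturbed (over 15 mm) (distance of puck from where it was at the start of the episode above 0.015 m).
It fails at once if the pin is disturbed (over 15 mm) (distance of pin from where it was at the start of the episode above 0.015 m).
It also fails if it takes over 48 s, if anything falls off the work surface, if the arm or the gripper's body presses on something with over 40 N, if the wrist force passes 120 N, or if a joint passes its speed limit or range.

## Working session

There is one attempt and no reset: what is moved stays moved. The work goes in short steps, Python scripts to look and compute and a tool call to move; the robot and the scene stay as the last step left them, time stands still between calls to the robot, and variables do not carry over. Pictures are saved under pics/ and viewed, at most 10 in all, crops included, and the job is handed in when it is done.

Besides the shell and the picture viewer there is one more tool, called after "Emit:" as a command line: name --argument value ..., lists and objects as JSON in quotes. servo_tool: Moves the arm, as the interface text tells. Its arguments: {"type":"object","properties":{"deltas":{"type":"string"},"newtons":{"type":"number"}},"required":["deltas"]}

```bash
ls; mkdir -p pics; cat > h.py <<'E'
import numpy as np, cv2
from rig import env
def snap(name,fn=None):
    p=env.get_image(name)
    if fn: cv2.imwrite('pics/'+fn,p['img'][:,:,::-1])
    return p
def deproj(p,u,v,d=None):
    K=np.array(p['camera_matrix']);T=np.linalg.inv(np.array(p['world_to_cam']))
    if d is None: d=p['depth'][int(round(v)),int(round(u))]
    c=np.array([(u-K[0,2])/K[0,0]*d,(v-K[1,2])/K[1,1]*d,d,1]);return (T@c)[:3]
def proj(p,X):
    c=np.array(p['world_to_cam'])@np.append(X,1);k=np.array(p['camera_matrix'])@c[:3];return k[:2]/k[2]
def cloud(p):
    K=np.array(p['camera_matrix']);T=np.linalg.inv(np.array(p['world_to_cam']))
    v,u=np.mgrid[0:480,0:640];d=p['depth']
    c=np.stack([(u-K[0,2])/K[0,0]*d,(v-K[1,2])/K[1,1]*d,d],-1)
    return c@T[:3,:3].T+T[:3,3]
E
python3 - <<'E'
from h import *
np.set_printoptions(precision=3,suppress=True)
ps={c:snap(c,c+'0.png') for c in('scene','side','wrist')}
for c,p in ps.items():
    print(c,'cam at',np.linalg.inv(p['world_to_cam'])[:3,3])
    for n in('sensor','nest','heat_sink','puck','pin','cradle'):
        try:
            print(n,[(np.array(r['bbox']).round(),round(r['conf'],2)) for r in env.spot_in(n,p)], [(np.array(r['uv']).round(),round(r['conf'],2),deproj(p,*r['uv'])) for r in env.spot_point(n,p)])
        except Exception as e: print(n,e)
cv2.imwrite('pics/a.png',cv2.resize(np.hstack([ps['scene']['img'],ps['side']['img']]),(800,300))[:,:,::-1])
s=env.observe();print(s['time_s'],s['position'],s['tool_rot'],env.grasp_offset)
E
```

```text
pics
scene cam at [ 1.154 -0.47   1.099]
sensor [(array([410., 201.,  39.,  39.]), 0.93), (array([365., 246.,  48.,  40.]), 0.85), (array([435., 293.,  77.,  50.]), 0.82)] [(array([420., 296.]), 0.8, array([0.731, 0.149, 0.064])), (array([404., 207.]), 0.68, array([0.481, 0.351, 0.031])), (array([375., 250.]), 0.59, array([0.545, 0.18 , 0.036]))]
nest [(array([250., 327.,  93., 109.]), 0.71), (array([161., 275.,  87.,  95.]), 0.68)] [(array([250., 332.]), 0.94, array([ 0.552, -0.206,  0.053])), (array([163., 286.]), 0.74, array([ 0.31 , -0.293,  0.048]))]
heat_sink [(array([330., 300.,  41.,  44.]), 0.91)] [(array([328., 301.]), 0.58, array([ 0.59 , -0.013,  0.037]))]
puck [(array([292., 268.,  28.,  32.]), 0.8)] [(array([292., 270.]), 0.73, array([ 0.457, -0.019,  0.028]))]
pin [(array([373., 333.,  18.,  31.]), 0.64)] [(array([372., 340.]), 0.61, array([0.725, 0.006, 0.015]))]
cradle [(array([158., 269.,  80.,  87.]), 0.84), (array([246., 318.,  90.,  98.]), 0.62)] [(array([169., 282.]), 0.93, array([ 0.31 , -0.276,  0.053])), (array([259., 333.]), 0.62, array([ 0.564, -0.192,  0.0
[... 698 characters left out ...]
301.,  31.,  34.]), 0.7)] [(array([310., 304.]), 0.6, array([ 0.43 , -0.047,  0.029]))]
pin [(array([304., 235.,  42.,  50.]), 0.69)] []
cradle [(array([279., 409., 127.,  70.]), 0.97), (array([310., 300.,  28.,  32.]), 0.67), (array([303., 233.,  46.,  48.]), 0.63)] [(array([405., 326.]), 0.81, array([ 0.567, -0.193,  0.043])), (array([300., 406.]), 0.73, array([ 0.303, -0.284,  0.05 ]))]
wrist cam at [0.123 0.544 0.374]
sensor [(array([302., 413.,  68.,  71.]), 0.75)] [(array([300., 436.]), 0.83, array([0.447, 0.393, 0.03 ]))]
nest [] []
heat_sink [] []
puck [] []
pin [] []
cradle [] []
1.95 [0.201 0.512 0.231] [[-0.931  0.366 -0.   ]
 [ 0.366  0.931 -0.   ]
 [ 0.    -0.    -1.   ]] 0.0187
```

```bash
python3 - <<'E'
import cv2,numpy as np
a=cv2.imread('pics/scene0.png')[150:420,90:500];b=cv2.imread('pics/side0.png')[150:480,190:470]
cv2.imwrite('pics/b.png',np.hstack([cv2.resize(a,(450,296)).copy(),cv2.resize(b,(350,413))[:296]]) if 0 else cv2.resize(a,(800,527)))
cv2.imwrite('pics/c.png',cv2.resize(b,(509,600)))
E
```

```text
(no output)
```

View pics/b.png

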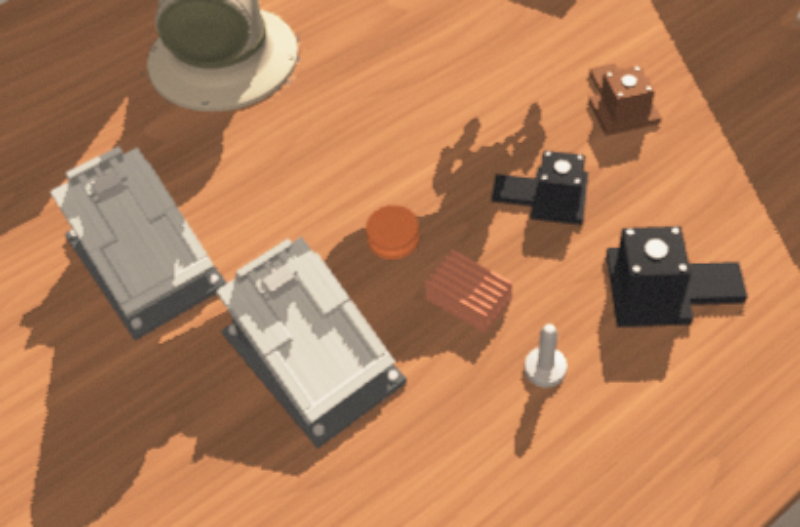

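View pics/c.png

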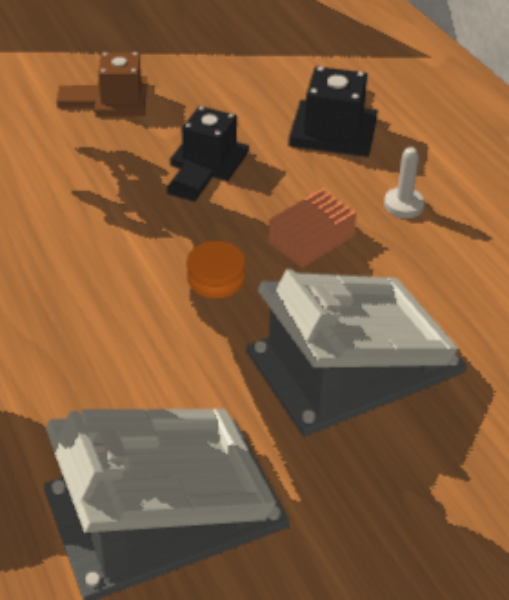

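The scene crop shows the smaller black sensor at full-frame pixel ≈(380,245), toe to the left. The larger black one is at ≈(430,290) and the brown one at ≈(410,200). The two nests are at ≈(250,325) and ≈(160,273), both with the catch at the upper-left end. The nest I need is the one at (0.56,-0.19), the farther from the base. Next I'll fit poses to the depth data.

```bash
cat > fit.py <<'E'
from h import *
from scipy.optimize import least_squares
from scipy.spatial.transform import Rotation as R
def boxes_sdf(P,boxes):
    ds=[]
    for lo,hi in boxes:
        lo=np.array(lo);hi=np.array(hi);q=np.abs(P-(lo+hi)/2)-(hi-lo)/2
        ds.append(np.linalg.norm(np.maximum(q,0),axis=1)+np.minimum(q.max(1),0))
    return np.min(ds,0)
SENS=[((-35,-42,0),(35,42,12)),((35,-20,0),(90,20,12)),((-28,-28,12),(28,28,62))]
CRAD=[((-52,-59,-10),(133,59,0)),((-52,-59,-10),(-36.5,59,12)),((-36.5,43.5,-10),(36.5,59,12)),((-36.5,-59,-10),(36.5,-43.5,12)),
 ((36.5,21.5,-10),(91.5,59,12)),((36.5,-59,-10),(91.5,-21.5,12)),((91.5,-59,-10),(133,59,12))]
E
python3 - <<'E'
from fit import *
np.set_printoptions(precision=3,suppress=True)
for c in('scene','side'):
    p=snap(c);X=cloud(p);np.save(c+'.npy',X)
    P=X.reshape(-1,3)[p['depth'].ravel()>0]
    for nm,ctr,r in(('sensor',(0.535,0.175),.085),('nest',(0.565,-0.19),.15)):
        Q=P[(np.hypot(P[:,0]-ctr[0],P[:,1]-ctr[1])<r)]
        print(c,nm,len(Q),'table z',np.median(Q[Q[:,2]<.006][:,2]))
        for lo,hi in((.008,.02),(.02,.056),(.056,.07),(.07,.1),(.1,.2)):
            q=Q[(Q[:,2]>lo)&(Q[:,2]<hi)]
            if len(q)>5: print(lo,hi,len(q),q.mean(0),q[:,:2].min(0),q[:,:2].max(0))
        if nm=='sensor':
            q=Q[(Q[:,2]>.056)&(Q[:,2]<.07)][:,:2]*1000
            print('top rect',cv2.minAreaRect(q.astype(np.float32)))
    # toe/catch
    for n in('toe','catch_tip','sensor','cradle'):
        print(n,[(np.array(r['uv']).round(1),round(r['conf'],2),deproj(p,*r['uv'])) for r in env.spot_point(n,p)])
E
```

```text
scene sensor 2747 table z 0.0006588169659778043
0.008 0.02 543 [0.518 0.173 0.013] [0.451 0.112] [0.587 0.253]
0.02 0.056 197 [0.55  0.181 0.039] [0.528 0.162] [0.572 0.201]
0.056 0.07 390 [0.534 0.199 0.063] [0.492 0.163] [0.57  0.239]
top rect ((531.941162109375, 201.6680145263672), (55.57737350463867, 61.969757080078125), 41.15792465209961)
scene nest 12894 table z 0.0005303806842169578
0.008 0.02 1003 [ 0.575 -0.216  0.013] [ 0.428 -0.311] [ 0.628 -0.128]
0.02 0.056 1501 [ 0.578 -0.197  0.045] [ 0.441 -0.254] [ 0.62  -0.134]
0.056 0.07 726 [ 0.542 -0.196  0.063] [ 0.451 -0.254] [ 0.583 -0.134]
0.07 0.1 1465 [ 0.502 -0.198  0.086] [ 0.438 -0.255] [ 0.555 -0.135]
0.1 0.2 898 [ 0.467 -0.199  0.114] [ 0.438 -0.255] [ 0.491 -0.136]
toe [(array([342.5, 246.7]), 0.84, array([0.463, 0.142, 0.002])), (array([469.6, 294.4]), 0.73, array([0.786, 0.27 , 0.019])), (array([394.6, 186.6]), 0.67, array([0.396, 0.398, 0.015]))]
catch_tip [(array([235.7, 296.1]), 0.71, array([ 0.488, -0.194,  0.112])), (array([151.5, 247.9]), 0.54, array([ 0.231, -0.268,  0.1  ]))]
sensor [(array([419.1, 298.4]), 
[... 932 characters left out ...]
087] [ 0.431 -0.258] [ 0.545 -0.134]
0.1 0.2 1109 [ 0.453 -0.205  0.116] [ 0.433 -0.257] [ 0.488 -0.138]
toe [(array([220.2, 203.9]), 0.73, array([ 0.39 ,  0.425, -0.005])), (array([288.5, 254. ]), 0.58, array([0.465, 0.147, 0.007]))]
catch_tip [(array([259.6, 401.3]), 0.81, array([ 0.229, -0.295,  0.115])), (array([370.9, 318.5]), 0.56, array([ 0.475, -0.212,  0.118]))]
sensor [(array([255.3, 204. ]), 0.96, array([0.462, 0.352, 0.02 ])), (array([307.7, 234.2]), 0.92, array([0.522, 0.165, 0.034])), (array([375.8, 224.9]), 0.82, array([0.695, 0.145, 0.021]))]
cradle [(array([297.9, 403.7]), 0.92, array([ 0.301, -0.278,  0.049])), (array([406.5, 324.2]), 0.75, array([ 0.57 , -0.193,  0.045]))]
```

```bash
cat >> fit.py <<'E'
def T3(v): return R.from_rotvec(v[3:]).as_matrix(),v[:3]
def fit_sensor(P,x0,n=4,zf=None):
    """x0=[x,y,yaw] m/rad, sensor flat; fits x,y,z,yaw; P world points (m)"""
    x=np.array([x0[0]*1e3,x0[1]*1e3,0,x0[2]])
    def res(x,Q):
        return boxes_sdf((Q*1e3-[x[0],x[1],x[2]])@R.from_euler('z',x[3]).as_matrix(),SENS)
    for th in(20,8,4,4):
        r=res(x,P);Q=P[np.abs(r)<th]
        s=least_squares(res,x,args=(Q,),loss='soft_l1',f_scale=1.5,x_scale=[1,1,1,.02]);x=s.x
    return x,len(Q),np.median(np.abs(res(x,Q)))
def fit_cradle(P,x0):
    """x=[x,y,z mm,yaw,pitch,roll]"""
    x=np.array([x0[0]*1e3,x0[1]*1e3,50,x0[2],np.radians(-25),0])
    def res(x,Q):
        return boxes_sdf((Q*1e3-x[:3])@R.from_euler('ZYX',x[3:]).as_matrix(),CRAD)
    for th in(15,6,4,4):
        L=(P*1e3-x[:3])@R.from_euler('ZYX',x[3:]).as_matrix()
        k=(L[:,2]>-4)&(L[:,2]<14.5)&~((L[:,0]>80)&(np.abs(L[:,1])<26))
        k&=np.abs(boxes_sdf(L,CRAD))<th
        Q=P[k];s=least_squares(res,x,args=(Q,),loss='soft_l1',f_scale=1.5,x_scale=[1,1,1,.02,.02,.02]);x=s.x
    return x,len(Q),np.median(np.abs(res(x,Q)))
E
python3 - <<'E'
from fit import *
np.set_printoptions(precision=3,suppress=True)
A=[];B=[]
for c in('scene','side','both'):
    if c!='both':
        P=np.load(c+'.npy').reshape(-1,3)
        S=P[(np.hypot(P[:,0]-.51,P[:,1]-.18)<.1)&(P[:,2]>.005)];A.append(S)
        N=P[(np.hypot(P[:,0]-.53,P[:,1]+.195)<.15)&(P[:,2]>.02)];B.append(N)
    else: S=np.vstack(A);N=np.vstack(B)
    print(c,fit_sensor(S,(.531,.2,np.radians(221))))
    print(c,fit_cradle(N,(.567,-.196,np.pi)))
E
```

```text
scene (array([532.518, 202.656,   1.318,   3.885]), 1107, np.float64(1.276249415936208))
scene (array([ 560.981, -193.625,   49.908,    3.157,   -0.434,    0.001]), 3179, np.float64(1.1825641967499827))
side (array([530.416, 200.555,  -2.554,   3.87 ]), 1257, np.float64(1.1580411746845485))
side (array([ 558.705, -194.96 ,   48.039,    3.156,   -0.438,    0.001]), 2698, np.float64(0.7983428658818648))
both (array([530.363, 200.665,  -0.547,   3.874]), 2252, np.float64(1.4050110746762652))
both (array([ 559.486, -194.516,   48.949,    3.157,   -0.434,    0.002]), 5476, np.float64(1.1752606375630683))
```

```bash
cat > plan.py <<'E'
from fit import *
def plan(tp,TR,n,op,md=1):
    """n rows from the measured pose to tp (m), TR"""
    s=env.observe();p=np.array(s['position'])*1e3;M=np.array(s['tool_rot']);tp=np.array(tp)*1e3
    rows=[];p0=p.copy();rv=R.from_matrix(M.T@TR).as_rotvec();w=rv/n
    for i in range(n):
        d=M.T@((p0+(tp-p0)*(i+1)/n)-p)
        d=d.round(md);ww=w.round(4)
        rows.append('%g '%op+' '.join('%g'%(v+0.) for v in d)+' '+' '.join('%g'%(v+0.) for v in ww))
        p=p+M@d;M=M@R.from_rotvec(ww).as_matrix()
    print('dist',np.linalg.norm(tp-p0).round(1),'turn',np.degrees(np.linalg.norm(rv)).round(2))
    for i in range(0,n,8):print('; '.join(rows[i:i+8]))
def down(yawy):
    """tool pointing down, tool y at yaw (deg)"""
    a=np.radians(yawy);y=np.array([np.cos(a),np.sin(a),0]);z=np.array([0,0,-1.]);return np.column_stack([np.cross(y,z),y,z])
E
python3 - <<'E'
from plan import *
plan((.5305,.2007,.19),down(42),16,1)
E
```

```text
dist 454.8 turn 26.53
1 -26.3 -10.6 2.6 0 0 0.0289; 1 -26.5 -9.8 2.6 0 0 0.0289; 1 -26.9 -9 2.5 0 0 0.0289; 1 -27 -8.2 2.6 0 0 0.0289; 1 -27.3 -7.5 2.6 0 0 0.0289; 1 -27.6 -6.7 2.6 0 0 0.0289; 1 -27.6 -5.9 2.6 0 0 0.0289; 1 -27.9 -5 2.6 0 0 0.0289
1 -28 -4.3 2.5 0 0 0.0289; 1 -28.1 -3.4 2.6 0 0 0.0289; 1 -28.2 -2.7 2.6 0 0 0.0289; 1 -28.2 -1.8 2.6 0 0 0.0289; 1 -28.3 -1 2.6 0 0 0.0289; 1 -28.3 -0.2 2.6 0 0 0.0289; 1 -28.3 0.6 2.5 0 0 0.0289; 1 -28.3 1.5 2.6 0 0 0.0289
```

Emit:
servo_tool --deltas "1 -26.3 -10.6 2.6 0 0 0.0289; 1 -26.5 -9.8 2.6 0 0 0.0289; 1 -26.9 -9 2.5 0 0 0.0289; 1 -27 -8.2 2.6 0 0 0.0289; 1 -27.3 -7.5 2.6 0 0 0.0289; 1 -27.6 -6.7 2.6 0 0 0.0289; 1 -27.6 -5.9 2.6 0 0 0.0289; 1 -27.9 -5 2.6 0 0 0.0289"

```text
time_s: 3.12
position: [0.3668, 0.3552, 0.2106]
tool_rot: [[-0.821, 0.571, 0.0], [0.571, 0.821, 0.0], [-0.0, 0.0, -1.0]]
ft_force: [1.3, 1.4, -0.2]
grip_width: 0.0855
gripper_force: 0.0
```

Emit:
servo_tool --deltas "1 -28 -4.3 2.5 0 0 0.0289; 1 -28.1 -3.4 2.6 0 0 0.0289; 1 -28.2 -2.7 2.6 0 0 0.0289; 1 -28.2 -1.8 2.6 0 0 0.0289; 1 -28.3 -1 2.6 0 0 0.0289; 1 -28.3 -0.2 2.6 0 0 0.0289; 1 -28.3 0.6 2.5 0 0 0.0289; 1 -28.3 1.5 2.6 0 0 0.0289"

```text
time_s: 3.78
position: [0.5315, 0.1996, 0.19]
tool_rot: [[-0.668, 0.744, 0.0], [0.744, 0.668, 0.0], [-0.0, 0.0, -1.0]]
ft_force: [-0.2, 0.5, -0.2]
grip_width: 0.0854
gripper_force: 0.0
```

Tracking is good. Now a wrist view of the sensor.

```bash
python3 - <<'E'
from plan import *
np.set_printoptions(precision=3,suppress=True)
p=snap('wrist','w1.png');P=cloud(p).reshape(-1,3)[p['depth'].ravel()>0]
print('cam',np.linalg.inv(p['world_to_cam'])[:3,:4])
S=P[(np.hypot(P[:,0]-.51,P[:,1]-.18)<.1)&(P[:,2]>.005)&(P[:,2]<.08)]
print(len(S),fit_sensor(S,(.5305,.2007,3.874)))
T=S[(S[:,2]>.058)&(S[:,2]<.068)]; print('top z',np.median(T[:,2]),cv2.minAreaRect((T[:,:2]*1e3).astype(np.float32)))
t=P[(P[:,2]<.006)];print('table',np.median(t[:,2]))
for n in('toe','sensor'): print(n,[(np.array(r['uv']).round(1),round(r['conf'],2),deproj(p,*r['uv'])) for r in env.spot_point(n,p)])
print([proj(p,X) for X in((.5305,.2007,.062),(.464,.14,.006))])
E
```

```text
cam [[ 0.744  0.632  0.216  0.475]
 [ 0.668 -0.704 -0.242  0.263]
 [-0.     0.324 -0.946  0.333]]
11469 (array([531.093, 202.891,   0.815,   3.863]), 11444, np.float64(0.45168030175539453))
top z 0.06272960367445107 ((530.9521484375, 203.07009887695312), (56.081356048583984, 56.40981674194336), 41.58417510986328)
table 0.0006863523702807517
toe [(array([215.2, 200. ]), 0.7, array([0.462, 0.148, 0.014])), (array([569.6, 319.8]), 0.59, array([0.776, 0.278, 0.017]))]
sensor [(array([322.7, 204.4]), 0.57, array([0.523, 0.215, 0.063])), (array([439.9, 333.4]), 0.57, array([0.559, 0.235, 0.215]))]
[array([317.594, 224.559]), array([214.025, 206.517])]
```

View pics/w1.png

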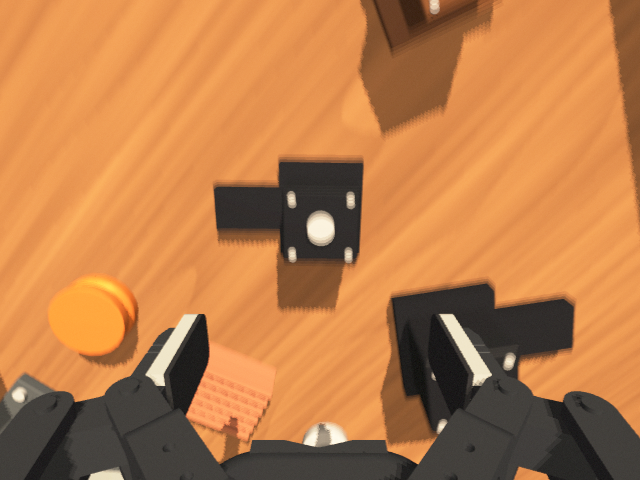

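The cube's centre is at ≈(320,215) and the toe end at ≈(216,210), which matches the fit: (531,202.5), yaw 221.5°, top at 62 mm. I'll descend and grip along the sensor's x.

```bash
python3 - <<'E'
from plan import *
plan((.531,.2025,.022),down(41.5),8,1)
E
```

```text
dist 167.5 turn 0.39
1 0.3 0.2 20.9 -0.0001 0 0.0009; 1 0.3 0.2 21 -0.0001 0 0.0009; 1 0.3 0.3 20.9 -0.0001 0 0.0009; 1 0.3 0.2 20.9 -0.0001 0 0.0009; 1 0.4 0.2 21 -0.0001 0 0.0009; 1 0.3 0.2 20.9 -0.0001 0 0.0009; 1 0.3 0.2 20.9 -0.0001 0 0.0009; 1 0.3 0.2 21 -0.0001 0 0.0009
```

Emit:
servo_tool --deltas "1 0.3 0.2 20.9 0 0 0.001; 1 0.3 0.2 21 0 0 0.001; 1 0.3 0.3 20.9 0 0 0.001; 1 0.3 0.2 20.9 0 0 0.001; 1 0.4 0.2 21 0 0 0.001; 1 0.3 0.2 20.9 0 0 0.001; 1 0.3 0.2 20.9 0 0 0.001; 1 0.3 0.2 21 0 0 0.001"

```text
time_s: 4.6
position: [0.5294, 0.2047, 0.022]
tool_rot: [[-0.665, 0.747, 0.0], [0.747, 0.665, 0.0], [-0.0, 0.0, -1.0]]
ft_force: [-0.6, -0.5, -0.6]
grip_width: 0.0856
gripper_force: 0.0
```

Emit:
servo_tool --deltas "0.6 0 0 0 0 0 0; 0.6 0 0 0 0 0 0; 0.4 0 0 0 0 0 0; 0.4 0 0 0 0 0 0; 0.4 0 0 0 0 0 0; 0.4 0 0 0 0 0 0" --newtons 60

```text
time_s: 5.1
position: [0.5305, 0.2041, 0.0238]
tool_rot: [[-0.664, 0.748, 0.002], [0.748, 0.664, 0.001], [-0.001, 0.002, -1.0]]
ft_force: [-0.2, 3.5, 7.0]
grip_width: 0.0551
gripper_force: 66.2
```

Emit:
servo_tool --deltas "0.4 0 0 -4 0 0 0; 0.4 0 0 -12 0 0 0; 0.4 0 0 -25 0 0 0; 0.4 0 0 -32 0 0 0; 0.4 0 0 -36 0 0 0; 0.4 0 0 -36 0 0 0; 0.4 0 0 -32 0 0 0; 0.4 0 0 -25 0 0 0"

```text
time_s: 5.77
position: [0.5301, 0.2035, 0.2273]
tool_rot: [[-0.663, 0.748, 0.002], [0.748, 0.663, 0.0], [-0.001, 0.002, -1.0]]
ft_force: [-0.2, 0.5, -5.4]
grip_width: 0.0551
gripper_force: 65.4
```

```bash
python3 - <<'E'
from plan import *
plan((.53,-.25,.28),down(.85),16,0.4)
s=env.observe();print(s['ft_force'],s['grip_width'],s['gripper_force'])
E
```

```text
dist 456.6 turn 40.71
0.4 -21.2 -18.8 -3.3 0.0001 0 0.0444; 0.4 -22 -17.8 -3.3 0.0001 0 0.0444; 0.4 -22.8 -16.9 -3.3 0.0001 0 0.0444; 0.4 -23.6 -15.8 -3.3 0.0001 0 0.0444; 0.4 -24.1 -14.8 -3.3 0.0001 0 0.0444; 0.4 -24.9 -13.6 -3.3 0.0001 0 0.0444; 0.4 -25.4 -12.6 -3.2 0.0001 0 0.0444; 0.4 -25.9 -11.4 -3.3 0.0001 0 0.0444
0.4 -26.5 -10.3 -3.3 0.0001 0 0.0444; 0.4 -26.8 -9.1 -3.3 0.0001 0 0.0444; 0.4 -27.2 -7.8 -3.3 0.0001 0 0.0444; 0.4 -27.6 -6.7 -3.3 0.0001 0 0.0444; 0.4 -27.8 -5.4 -3.2 0.0001 0 0.0444; 0.4 -28.1 -4.2 -3.3 0.0001 0 0.0444; 0.4 -28.2 -2.9 -3.3 0.0001 0 0.0444; 0.4 -28.3 -1.7 -3.3 0.0001 0 0.0444
[-0.20830791  0.53801095 -5.40614882] 0.05507640115436264 65.37703156471252
```

Emit:
servo_tool --deltas "0.4 -21.2 -18.8 -3.3 0 0 0.0444; 0.4 -22 -17.8 -3.3 0 0 0.0444; 0.4 -22.8 -16.9 -3.3 0 0 0.0444; 0.4 -23.6 -15.8 -3.3 0 0 0.0444; 0.4 -24.1 -14.8 -3.3 0 0 0.0444; 0.4 -24.9 -13.6 -3.3 0 0 0.0444; 0.4 -25.4 -12.6 -3.2 0 0 0.0444; 0.4 -25.9 -11.4 -3.3 0 0 0.0444"

```text
time_s: 6.43
position: [0.5295, -0.0244, 0.2507]
tool_rot: [[-0.36, 0.933, -0.001], [0.933, 0.36, 0.0], [0.001, -0.001, -1.0]]
ft_force: [1.1, -0.6, -5.4]
grip_width: 0.0553
gripper_force: 65.6
```

Emit:
servo_tool --deltas "0.4 -26.5 -10.3 -3.3 0 0 0.0444; 0.4 -26.8 -9.1 -3.3 0 0 0.0444; 0.4 -27.2 -7.8 -3.3 0 0 0.0444; 0.4 -27.6 -6.7 -3.3 0 0 0.0444; 0.4 -27.8 -5.4 -3.2 0 0 0.0444; 0.4 -28.1 -4.2 -3.3 0 0 0.0444; 0.4 -28.2 -2.9 -3.3 0 0 0.0444; 0.4 -28.3 -1.7 -3.3 0 0 0.0444"

```text
time_s: 7.1
position: [0.5296, -0.2512, 0.2769]
tool_rot: [[-0.013, 1.0, -0.001], [1.0, 0.013, 0.001], [0.001, -0.001, -1.0]]
ft_force: [0.8, -0.1, -4.9]
grip_width: 0.0554
gripper_force: 65.5
```

```bash
python3 - <<'E'
from plan import *
np.set_printoptions(precision=3,suppress=True)
p=snap('wrist','w2.png');np.save('w2.npy',cloud(p))
s=env.observe();print(s['time_s'],s['position'],s['tool_rot'],s['ft_force'])
P=cloud(p).reshape(-1,3)[p['depth'].ravel()>0]
N=P[(np.hypot(P[:,0]-.53,P[:,1]+.195)<.15)&(P[:,2]>.02)&(P[:,2]<.16)]
x,n,m=fit_cradle(N,(.5595,-.1945,3.155));print(x,n,m)
M=R.from_euler('ZYX',x[3:]).as_matrix()
print('tip pred px',proj(p,(x[:3]+M@[85.5,0,15.5])/1e3),'orig',proj(p,x[:3]/1e3))
for n in('catch_tip','cradle'): print(n,[(np.array(r['uv']).round(1),round(r['conf'],2),deproj(p,*r['uv'])) for r in env.spot_point(n,p)])
E
```

```text
7.15 [ 0.53  -0.256  0.277] [[-0.006  1.    -0.001]
 [ 1.     0.006 -0.003]
 [-0.003 -0.001 -1.   ]] [-2.305 -5.885 -4.253]
[ 559.383 -192.867   50.404    3.163   -0.436   -0.003] 22045 0.48359606743231964
tip pred px [268.397 140.764] orig [351.754 135.201]
catch_tip [(array([265.5, 140.1]), 0.59, array([ 0.488, -0.193,  0.111]))]
cradle [(array([ 88.2, 219.8]), 0.96, array([ 0.302, -0.277,  0.052])), (array([346.5, 133.4]), 0.55, array([ 0.554, -0.191,  0.053]))]
```

View pics/w2.png

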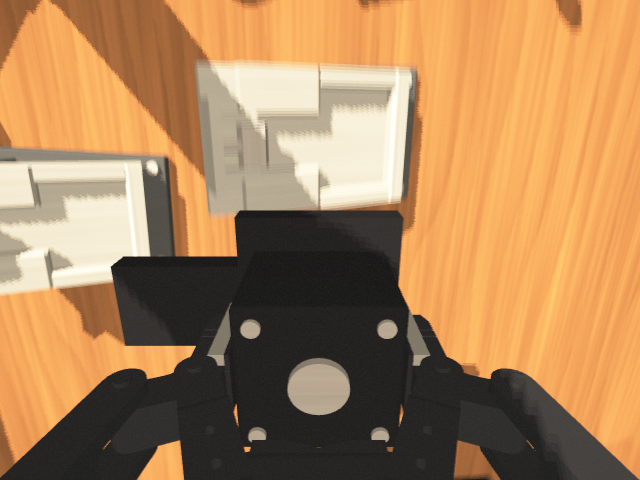

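The sensor is held level with its toe to the left, and the nest pocket is at ≈(310,140). The arm was still settling, so I'll retake the shot and also fit the held sensor relative to the tool.

```bash
cat >> plan.py <<'E'
def fit6(P,x0,eul):
    """6-DOF sensor fit, x=[mm xyz, ZYX]"""
    x=np.array([*np.array(x0),*eul],float)
    def res(x,Q): return boxes_sdf((Q*1e3-x[:3])@R.from_euler('ZYX',x[3:]).as_matrix(),SENS)
    for th in(12,6,4,3):
        Q=P[np.abs(res(x,P))<th]
        x=least_squares(res,x,args=(Q,),loss='soft_l1',f_scale=1.,x_scale=[1,1,1,.02,.02,.02]).x
    return x,len(Q),np.median(np.abs(res(x,Q)))
def E(x): return R.from_euler('ZYX',x[3:]).as_matrix()
E
python3 - <<'EE'
from plan import *
np.set_printoptions(precision=3,suppress=True)
snap('wrist')
for c in('wrist','wrist','scene','side'):
    s=env.observe();p=snap(c);TP=np.array(s['position'])*1e3;TR=np.array(s['tool_rot'])
    P=cloud(p).reshape(-1,3)[p['depth'].ravel()>0]
    N=P[(np.hypot(P[:,0]-.53,P[:,1]+.195)<.15)&(P[:,2]>.02)&(P[:,2]<.16)]
    x,n,m=fit_cradle(N,(.5595,-.1945,3.155));print(c,TP,'cradle',x,n,m)
    x0=TP+[0,0,-24.]
    dark=(p['img'].reshape(-1,3)[p['depth'].ravel()>0].max(1)<90)
    S=P[(np.linalg.norm(P*1e3-x0,axis=1)<130)&(P[:,2]>.2)&dark]
    y,n,m=fit6(S,x0,[np.pi+.006,0,0]);M=E(y)
    print('  sensor',y,n,m,'in tool: pos',TR.T@(y[:3]-TP),'x',TR.T@M[:,0],'z',TR.T@M[:,2])
    print('  sensor in cradle',E(x).T@(y[:3]-x[:3]))
EE
```

```text
wrist [ 529.78  -250.146  276.477] cradle [ 559.375 -192.87    50.429    3.163   -0.437   -0.003] 21968 0.48386862745181514
  sensor [ 529.724 -251.571  253.335    3.154   -0.002   -0.002] 44600 0.30066258765204523 in tool: pos [-1.451 -0.047 23.139] x [ 0.002 -1.    -0.001] z [-0.001  0.001 -1.   ]
  sensor in cradle [113.835  57.534 170.961]
wrist [ 529.922 -249.352  276.666] cradle [ 559.389 -192.886   50.409    3.164   -0.437   -0.003] 21866 0.4893701209341268
  sensor [ 529.94  -250.778  253.52     3.155   -0.002   -0.002] 44612 0.30283125761161145 in tool: pos [-1.453  0.019 23.145] x [ 0.002 -1.    -0.001] z [-0.     0.001 -1.   ]
  sensor in cradle [113.746  56.714 171.225]
scene [ 530.058 -248.962  276.877] cradle [ 559.298 -193.848   50.672    3.163   -0.436   -0.004] 3119 1.213999412599911
  sensor [ 531.228 -251.458  253.735    3.16    -0.001   -0.006] 1308 0.6969198978340891 in tool: pos [-2.533  1.147 23.138] x [-0.002 -1.    -0.   ] z [-0.005  0.001 -1.   ]
  sensor in cradle [112.306  56.354 171.91 ]
side [ 530.181 -248.765  277.021] cradle [ 558.618 -194.854   48.151    3.157   -0.436    0.003] 2655 0.7733604328106374
  sensor [ 529.774 -252.018  251.71     3.157   -0.001    0.003] 2815 0.6950492482821957 in tool: pos [-3.26  -0.448 25.31 ] x [ 0.001 -1.    -0.   ] z [ 0.004  0.    -1.   ]
  sensor in cradle [112.88   57.235 171.809]
```

```bash
cat >> plan.py <<'E'
C=np.array([558.85,-192.5,50.5]);MC=R.from_euler('ZYX',[3.1625,-.4363,0]).as_matrix()
ST=np.array([-1.45,0,23.14])
def tool_for(sc,pitch=0):
    """tool pose (m) putting the held sensor's origin at sc (mm, cradle frame), toe raised by pitch deg"""
    S=MC@R.from_euler('y',-pitch,degrees=True).as_matrix()
    TR=np.column_stack([-S[:,1],-S[:,0],-S[:,2]])
    return (C+MC@np.array(sc,float)-TR@ST)/1e3,TR
E
python3 - <<'EE'
from plan import *
p,TR=tool_for((0,0,60));print(p,TR)
plan(p,TR,8,.4)
EE
```

```text
[ 0.59394606 -0.19031581  0.12585156] [[-2.09058233e-02  9.06123366e-01 -4.22496619e-01]
 [ 9.99781449e-01  1.89473959e-02 -8.83457045e-03]
 [ 8.67361738e-19 -4.22588976e-01 -9.06321443e-01]]
dist 174.2 turn 24.98
0.4 7.2 8.1 18.9 0.0545 -0.0002 -0.0005; 0.4 7.1 9.1 18.5 0.0545 -0.0002 -0.0005; 0.4 7.2 10.1 17.9 0.0545 -0.0002 -0.0005; 0.4 7.2 11.1 17.3 0.0545 -0.0002 -0.0005; 0.4 7.1 12 16.7 0.0545 -0.0002 -0.0005; 0.4 7.2 12.9 16 0.0545 -0.0002 -0.0005; 0.4 7.1 13.7 15.3 0.0545 -0.0002 -0.0005; 0.4 7.2 14.6 14.6 0.0545 -0.0002 -0.0005
```

Emit:
servo_tool --deltas "0.4 7.2 8.1 18.9 0.0545 0 -0.0005; 0.4 7.1 9.1 18.5 0.0545 0 -0.0005; 0.4 7.2 10.1 17.9 0.0545 0 -0.0005; 0.4 7.2 11.1 17.3 0.0545 0 -0.0005; 0.4 7.1 12 16.7 0.0545 0 -0.0005; 0.4 7.2 12.9 16 0.0545 0 -0.0005; 0.4 7.1 13.7 15.3 0.0545 0 -0.0005; 0.4 7.2 14.6 14.6 0.0545 0 -0.0005" --newtons 80

```text
time_s: 8.17
position: [0.5949, -0.1902, 0.1252]
tool_rot: [[-0.021, 0.906, -0.423], [1.0, 0.019, -0.008], [0.0, -0.423, -0.906]]
ft_force: [0.4, 0.4, -4.4]
grip_width: 0.0552
gripper_force: 88.2
```

Emit:
servo_tool --deltas "0.4 0 0 0 0 0 0; 0.4 0 0 0 0 0 0; 0.4 0 0 0 0 0 0; 0.4 0 0 0 0 0 0; 0.4 0 0 0 0 0 0; 0.4 0 0 0 0 0 0"

```text
time_s: 8.67
position: [0.594, -0.1919, 0.1272]
tool_rot: [[-0.018, 0.907, -0.42], [1.0, 0.017, -0.008], [-0.0, -0.42, -0.907]]
ft_force: [0.5, -0.4, -4.1]
grip_width: 0.0548
gripper_force: 88.0
```

```bash
cat > meas.py <<'EE'
from plan import *
np.set_printoptions(precision=3,suppress=True)
def meas(cams,tag):
    for c in cams:
        s=env.observe();p=snap(c,tag+c+'.png');TP=np.array(s['position'])*1e3;TR=np.array(s['tool_rot'])
        P=cloud(p).reshape(-1,3)[p['depth'].ravel()>0]
        br=p['img'].reshape(-1,3)[p['depth'].ravel()>0].max(1)
        Ms=TR@np.array([[0,-1,0],[-1,0,0],[0,0,-1.]]).T
        y0=TP+TR@ST
        S=P[(np.linalg.norm(P*1e3-y0,axis=1)<130)&(br<90)]
        y,n2,m2=fit6(S,y0,R.from_matrix(Ms).as_euler('ZYX'))
        L=(P*1e3-y[:3])@E(y)
        keep=boxes_sdf(L,SENS)>6
        N=P[keep&(br>70)&(np.hypot(P[:,0]-.53,P[:,1]+.195)<.15)&(P[:,2]>.02)&(P[:,2]<.16)]
        x,n,m=fit_cradle(N,(.559,-.193,3.1625))
        if c=='wrist': pass
        print(c,'TP',TP,'cradle',x,n,round(m,2),'\n   sens',y,n2,round(m2,2),'in tool',TR.T@(y[:3]-TP))
        M=E(x).T@E(y)
        print('   sensor in cradle',E(x).T@(y[:3]-x[:3]),'x-axis',M[:,0],'z-axis',M[:,2],'| via C:',MC.T@(y0-C))
EE
python3 - <<'EE'
from meas import *
s=env.observe();print(s['time_s'],s['position'],s['tool_rot'],s['ft_force'],s['q'])
meas(('scene','side','wrist'),'m1')
EE
```

```text
8.6667 [ 0.594 -0.192  0.127] [[-0.018  0.907 -0.42 ]
 [ 1.     0.017 -0.008]
 [-0.    -0.42  -0.907]] [ 0.518 -0.437 -4.092] [-24.426  45.445  51.746 -10.806 105.24  -26.261]
scene TP [ 593.986 -191.879  127.175] cradle [ 561.087 -193.877   49.688    3.146   -0.433    0.008] 1274 1.17 
   sens [ 585.552 -194.516  106.277   -3.123   -0.437    0.001] 879 0.76 in tool [-2.48   1.088 22.527]
   sensor in cradle [ 1.532  1.265 61.622] x-axis [1.    0.013 0.004] z-axis [-0.004  0.002  1.   ] | via C: [ 0.499  1.541 61.201]
side TP [ 593.968 -191.837  126.895] cradle [ 558.618 -195.024   48.034    3.154   -0.437    0.005] 2529 0.79 
   sens [ 583.409 -195.617  103.485   -3.125   -0.435    0.003] 1860 0.75 in tool [-3.587  0.21  25.708]
   sensor in cradle [ 1.043  1.196 60.723] x-axis [ 1.     0.003 -0.002] z-axis [ 0.002 -0.     1.   ] | via C: [ 0.407  1.495 60.94 ]
wrist TP [ 593.97  -191.771  126.614] cradle [ 560.288 -192.38    49.922    3.164   -0.437   -0.003] 19981 0.46 
   sens [ 583.453 -193.328  105.727   -3.125   -0.435   -0.   ] 44554 0.3 in tool [-1.368 -0.765 23.385]
   sensor in cradle [ 2.632  1.295 60.359] x-axis [ 1.    -0.006 -0.001] z-axis [0.001 0.    1.   ] | via C: [ 0.296  1.426 60.687]
```

```bash
python3 - <<'EE'
from plan import *
s=env.observe();print(MC.T@(np.array(s['position'])*1e3+np.array(s['tool_rot'])@ST-C))
p,TR=tool_for((-1.8,.2,30));plan(p,TR,6,.4)
EE
```

```text
[ 0.19384459  1.35657456 60.49971334]
dist 30.6 turn 0.15
0.4 0.2 0.3 5.1 0.0002 -0.0002 -0.0003; 0.4 0.2 0.4 5.1 0.0002 -0.0002 -0.0003; 0.4 0.2 0.3 5.1 0.0002 -0.0002 -0.0003; 0.4 0.2 0.3 5 0.0002 -0.0002 -0.0003; 0.4 0.2 0.4 5.1 0.0002 -0.0002 -0.0003; 0.4 0.2 0.3 5.1 0.0002 -0.0002 -0.0003
```

Emit:
servo_tool --deltas "0.4 0 0.4 5 0 0 0; 0.4 0 0.3 5 0 0 0; 0.4 0 0.3 5 0 0 0; 0.4 0 0.3 5 0 0 0; 0.4 0 0.3 5 0 0 0; 0.4 0 0.2 5 0 0 0; 0.4 0 0 0 0 0 0; 0.4 0 0 0 0 0 0"

```text
time_s: 9.48
position: [0.5829, -0.1917, 0.0977]
tool_rot: [[-0.019, 0.906, -0.423], [1.0, 0.018, -0.007], [0.001, -0.423, -0.906]]
ft_force: [0.8, 0.0, -5.1]
grip_width: 0.0552
gripper_force: 88.1
```

Emit:
servo_tool --deltas "0.4 0 0 0 0 0 0; 0.4 0 0 0 0 0 0; 0.4 0 0 0 0 0 0; 0.4 0 0 0 0 0 0; 0.4 0 0 0 0 0 0; 0.4 0 0 0 0 0 0; 0.4 0 0 0 0 0 0; 0.4 0 0 0 0 0 0"

```text
time_s: 10.15
position: [0.5831, -0.1917, 0.0979]
tool_rot: [[-0.019, 0.906, -0.422], [1.0, 0.018, -0.007], [0.001, -0.422, -0.906]]
ft_force: [-0.7, -0.6, -5.6]
grip_width: 0.0548
gripper_force: 88.1
```

```bash
python3 - <<'EE'
from meas import *
meas(('scene','side','wrist'),'m2')
s=env.observe();print(s['time_s'],s['ft_force'],s['qvel'])
EE
```

```text
scene TP [ 583.07  -191.652   97.906] cradle [ 561.433 -193.533   48.978    3.151   -0.435    0.016] 1112 1.07 
   sens [ 574.438 -194.316   76.499   -3.12    -0.44     0.002] 813 0.81 in tool [-2.518  1.17  23.068]
   sensor in cradle [-0.176  1.407 30.416] x-axis [1.    0.01  0.005] z-axis [-0.005  0.01   1.   ] | via C: [-1.935  1.073 30.063]
side TP [ 583.049 -191.645   97.868] cradle [ 558.247 -194.974   48.291    3.156   -0.437    0.001] 1742 0.76 
   sens [ 572.416 -195.525   74.458   -3.125   -0.435    0.006] 1858 0.73 in tool [-3.698  0.183 25.737]
   sensor in cradle [-1.756  0.786 29.7  ] x-axis [ 1.     0.002 -0.002] z-axis [ 0.002 -0.006  1.   ] | via C: [-1.93   1.064 30.02 ]
wrist TP [ 583.044 -191.662   97.9  ] cradle [ 565.018 -192.417   47.699    3.158   -0.437   -0.   ] 25312 0.45 
   sens [ 572.521 -193.215   77.003   -3.125   -0.436   -0.001] 44632 0.3 in tool [-1.37  -0.738 23.397]
   sensor in cradle [ 5.617  0.919 29.72 ] x-axis [ 1.  0. -0.] z-axis [0.    0.001 1.   ] | via C: [-1.912  1.082 30.047]
10.3 [-0.444  0.277 -4.637] [-0.045  0.082 -0.014 -0.101  0.069  0.031]
```

Emit:
servo_tool --deltas "0.4 0.8 -0.9 0 0 0 0; 0.4 0 0 0 0 0 0; 0.4 0 0 3 0 0 0; 0.4 0 0 3 0 0 0; 0.4 0 0 3 0 0 0; 0.4 0 0 2 0 0 0; 0.4 0 0 0 0 0 0; 0.4 0 0 0 0 0 0"

```text
time_s: 10.97
position: [0.5782, -0.191, 0.0883]
tool_rot: [[-0.019, 0.907, -0.42], [1.0, 0.018, -0.008], [0.0, -0.42, -0.907]]
ft_force: [5.1, -0.0, -3.8]
grip_width: 0.0549
gripper_force: 88.7
```

```bash
cat > st.py <<'E'
from plan import *
np.set_printoptions(precision=2,suppress=True)
s=env.observe();TR=np.array(s['tool_rot'])
print(s['time_s'],'via C',MC.T@(np.array(s['position'])*1e3+TR@ST-C),'f_c',MC.T@np.array(s['ft_force']),'tq_tool',TR.T@np.array(s['wrist_torque']),'tilt', np.degrees(R.from_matrix(MC.T@np.column_stack([-TR[:,1],-TR[:,0],-TR[:,2]])).as_rotvec()),s['grip_width'])
E
python3 st.py
```

```text
10.9667 via C [-1.66  0.36 19.29] f_c [-6.18  0.11 -1.29] tq_tool [-1.13  0.    0.01] tilt [-0.05  0.14 -0.07] 0.05488394856459341
```

Emit:
servo_tool --deltas "0.4 0 -0.4 2 0 0 0; 0.4 0 0 2 0 0 0; 0.4 0 0 2 0 0 0; 0.4 0 0 1 0 0 0; 0.4 0 0 0 0 0 0; 0.4 0 0 0 0 0 0"

```text
time_s: 11.47
position: [0.5748, -0.1911, 0.0818]
tool_rot: [[-0.019, 0.907, -0.421], [1.0, 0.018, -0.008], [0.001, -0.421, -0.907]]
ft_force: [4.9, -0.2, -5.7]
grip_width: 0.0552
gripper_force: 88.5
```

```bash
python3 st.py
```

```text
11.4667 via C [-1.3   0.32 12.02] f_c [-6.86  0.3  -3.05] tq_tool [-1.4  -0.09  0.04] tilt [-0.07  0.12 -0.07] 0.055157399296741884
```

Emit:
servo_tool --deltas "0.4 0 0 1.5 0 0 0; 0.4 0 0 1.5 0 0 0; 0.4 0 0 1.5 0 0 0; 0.4 0 0 1 0 0 0; 0.4 0 0 0 0 0 0; 0.4 0 0 0 0 0 0"

```text
time_s: 11.97
position: [0.5724, -0.1911, 0.0769]
tool_rot: [[-0.019, 0.907, -0.421], [1.0, 0.018, -0.008], [0.001, -0.421, -0.907]]
ft_force: [4.8, -0.7, -5.7]
grip_width: 0.0548
gripper_force: 88.6
```

```bash
python3 st.py
```

```text
11.9667 via C [-1.16  0.28  6.54] f_c [-6.73  0.77 -3.13] tq_tool [-1.42 -0.06 -0.04] tilt [-0.07  0.1  -0.07] 0.05483103286529234
```

Entering the pocket without jamming. Continuing to the floor.

Emit:
servo_tool --deltas "0.4 0 0 1.5 0 0 0; 0.4 0 0 1.5 0 0 0; 0.4 0 0 1 0 0 0; 0.4 0 0 0 0 0 0; 0.4 0 0 0 0 0 0"

```text
time_s: 12.38
position: [0.5706, -0.1911, 0.0734]
tool_rot: [[-0.019, 0.907, -0.421], [1.0, 0.018, -0.008], [0.001, -0.421, -0.907]]
ft_force: [4.9, -0.6, -5.8]
grip_width: 0.0548
gripper_force: 88.7
```

```bash
python3 st.py
```

```text
12.3833 via C [-1.08  0.28  2.59] f_c [-6.89  0.72 -3.15] tq_tool [-1.33 -0.   -0.04] tilt [-0.07  0.09 -0.07] 0.05475151409687437
```

Emit:
servo_tool --deltas "0.4 0 0 1 0 0 0; 0.4 0 0 1 0 0 0; 0.4 0 0 1 0 0 0; 0.4 0 0 0 0 0 0; 0.4 0 0 0 0 0 0"

```text
time_s: 12.8
position: [0.569, -0.1911, 0.0716]
tool_rot: [[-0.019, 0.906, -0.422], [1.0, 0.017, -0.008], [0.001, -0.422, -0.907]]
ft_force: [2.4, 1.0, 4.1]
grip_width: 0.0549
gripper_force: 89.5
```

```bash
python3 st.py
```

```text
12.8 via C [-0.34  0.21  0.29] f_c [-0.49 -0.91  4.7 ] tq_tool [-0.06  0.29 -0.03] tilt [-0.07  0.04 -0.09] 0.05485670247392974
```

Floor contact shows (+9 N) and the catch's sideways force is gone, so it looks snapped. I'll press slightly more, then look before releasing.

Emit:
servo_tool --deltas "0.4 0 0 0.7 0 0 0; 0.4 0 0 0 0 0 0; 0.4 0 0 0 0 0 0"

```text
time_s: 13.05
position: [0.569, -0.1911, 0.0716]
tool_rot: [[-0.019, 0.907, -0.421], [1.0, 0.017, -0.008], [0.0, -0.421, -0.907]]
ft_force: [5.1, 2.6, 9.5]
grip_width: 0.055
gripper_force: 90.1
```

```bash
python3 st.py; python3 - <<'EE'
from h import *
p=snap('side');q=snap('scene')
a=cv2.resize(p['img'][270:400,320:450],(400,400),interpolation=cv2.INTER_CUBIC);b=cv2.resize(q['img'][250:380,190:320],(400,400),interpolation=cv2.INTER_CUBIC)
cv2.imwrite('pics/v1.png',np.hstack([a,b])[:,:,::-1])
EE
```

```text
13.05 via C [-0.36  0.23  0.31] f_c [-0.69 -2.45 10.76] tq_tool [ 0.38  0.38 -0.06] tilt [-0.04  0.08 -0.09] 0.05497294105427941
```

View pics/v1.png

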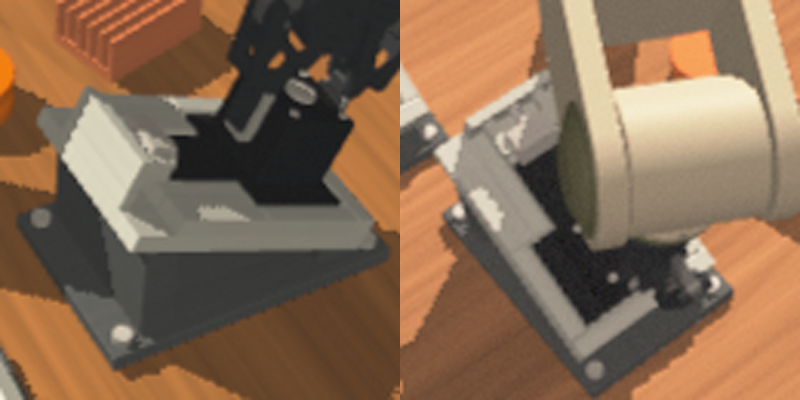

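The plate lies flush in the pocket, with the catch nose over the toe end (left half ≈(155,150)). Releasing.

Emit:
servo_tool --deltas "0.4 0 0 -1.5 0 0 0; 0.4 0 0 0 0 0 0; 1 0 0 0 0 0 0; 1 0 0 0 0 0 0; 1 0 0 0 0 0 0; 1 0 0 0 0 0 0; 1 0 0 0 0 0 0; 1 0 0 0 0 0 0"

```text
time_s: 13.82
position: [0.5693, -0.1911, 0.0715]
tool_rot: [[-0.019, 0.906, -0.422], [1.0, 0.018, -0.007], [0.001, -0.422, -0.906]]
ft_force: [0.5, -0.6, 0.1]
grip_width: 0.0855
gripper_force: 0.0
```

Emit:
servo_tool --deltas "1 0 0 -5 0 0 0; 1 0 0 -10 0 0 0; 1 0 0 -15 0 0 0; 1 0 0 -20 0 0 0; 1 0 0 -20 0 0 0; 1 0 0 -20 0 0 0; 1 0 0 -10 0 0 0; 1 0 0 0 0 0 0"

```text
time_s: 14.48
position: [0.6128, -0.1905, 0.1645]
tool_rot: [[-0.019, 0.908, -0.418], [1.0, 0.017, -0.009], [-0.001, -0.418, -0.908]]
ft_force: [-0.2, -0.2, 0.1]
grip_width: 0.085
gripper_force: 0.0
```

```bash
python3 - <<'EE'
from meas import *
ps=[]
for c in('wrist','wrist','side','scene'):
    p=snap(c,'r1'+c+'.png');ps.append(p)
    P=cloud(p).reshape(-1,3)[p['depth'].ravel()>0];br=p['img'].reshape(-1,3)[p['depth'].ravel()>0].max(1)
    N=P[(np.hypot(P[:,0]-.53,P[:,1]+.195)<.15)&(P[:,2]>.02)&(P[:,2]<.16)]
    S=P[(np.linalg.norm(P*1e3-C,axis=1)<125)&(br<90)]
    y,n,m=fit6(S,C,[3.1615,-.4363,0])
    L=(P*1e3-C)@MC
    print(c,'sens',y,n,round(m,2),'in nominal C',MC.T@(y[:3]-C),'tilt deg',np.degrees(R.from_matrix(MC.T@E(y)).as_rotvec()))
    # heights relative to wall tops, cradle frame
    for nm,k in(('plate',(abs(L[:,0])<33)&(abs(L[:,1])>31)&(abs(L[:,1])<39)),('toe',(L[:,0]>40)&(L[:,0]<80)&(abs(L[:,1])<16)),('walls',(abs(L[:,0]-20)<60)&(abs(L[:,1])>48)&(abs(L[:,1])<57)),('uphill top',(L[:,0]>40)&(L[:,0]<80)&(abs(L[:,1])>27)&(abs(L[:,1])<50))):
        q=L[k&(abs(L[:,2]-12)<10)]
        if len(q)>10: print('   ',nm,len(q),np.median(q[:,2]))
    print('   ','catch_tip',[(np.array(r['uv']).round(1),round(r['conf'],2),MC.T@(deproj(p,*r['uv'])*1e3-C)) for r in env.spot_point('catch_tip',p)],proj(p,(C+MC@[85.5,0,15.5])/1e3))
s=env.observe();print(s['time_s'],s['position'],s['ft_force'])
w=ps[1]; u,v=proj(w,(C+MC@[60,0,12])/1e3).astype(int);print(u,v)
u0=np.clip(u-130,0,380);v0=np.clip(v-100,0,280)
cv2.imwrite('pics/v2.png',cv2.resize(w['img'][v0:v0+200,u0:u0+260],(780,600),interpolation=cv2.INTER_CUBIC)[:,:,::-1])
EE
```

```text
wrist sens [ 559.379 -192.651   50.361    3.158   -0.437   -0.001] 15909 0.35 in nominal C [-0.535  0.162  0.096] tilt deg [-0.17  -0.014 -0.232]
    plate 1168 12.218695019002837
    toe 2490 12.086308290154467
    walls 3550 12.114576977904097
    uphill top 3602 12.119328690639335
    catch_tip [(array([189.3, 233.9]), 0.88, array([86.849, -2.677, 18.906]))] [193.217 236.013]
wrist sens [ 559.354 -192.642   50.368    3.158   -0.437   -0.001] 16348 0.35 in nominal C [-0.51   0.152  0.092] tilt deg [-0.172 -0.035 -0.237]
    plate 1181 12.179680595152968
    toe 2523 12.107813298642295
    walls 3569 12.156111902451736
    uphill top 3658 12.130145933616664
    catch_tip [(array([190.1, 234.6]), 0.98, array([86.589, -2.983, 17.45 ])), (array([  5.6, 276.7]), 0.55, array([ 326.635,   83.157, -103.683]))] [193.058 237.834]
side sens [ 558.936 -195.253   47.956    3.159   -0.436    0.007] 1731 0.75 in nominal C [-1.101  2.754 -2.294] tilt deg [ 0.316  0.021 -0.171]
    plate 117 10.300850934260229
    toe 138 9.55915965178657
    walls 233 9.597355612976427
    uphill top 225 9.812703911649288
    catch_tip [(array([258.2, 400.2]), 0.68, array([328.731,  92.047, -82.637])), (array([371.5, 319.3]), 0.42, array([103.532,  18.441,  24.717]))] [371.7   316.907]
scene sens [ 560.163 -193.86    50.359    3.167   -0.444   -0.   ] 1212 0.94 in nominal C [-1.223  1.387  0.415] tilt deg [ 0.086 -0.424  0.219]
    plate 115 12.840922681640185
    toe 252 12.403110732726947
    walls 221 12.323093116847339
    uphill top 196 12.41639970036912
    catch_tip [(array([234.8, 297.8]), 0.75, array([87.829,  3.417, 26.022])), (array([258.4, 331.7]), 0.74, array([-6.571, 13.843, 64.423])), (array([149.4, 250.6]), 0.63, array([ 321.654,   73.899, -110.188]))] [236.126 299.011]
14.8833 [ 0.611 -0.19   0.162] [ 0.27  -0.149  0.347]
231 236
```

View pics/v2.png

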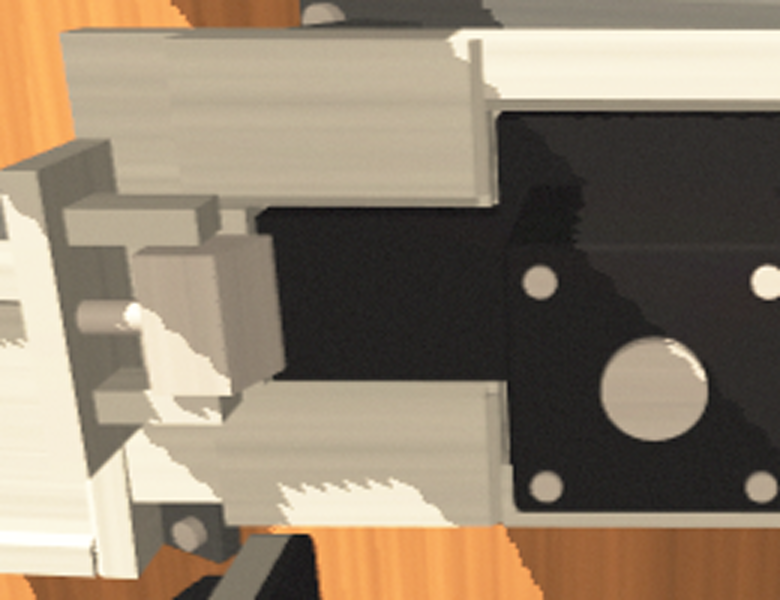

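Plate, toe and walls are all flush at ≈12.1 mm, and the catch nose overlaps the toe at crop ≈(265,310). A quick numeric check that the catch is home before handing in.

```bash
python3 - <<'EE'
from meas import *
p=snap('wrist');a=cloud(p).reshape(-1,3)[p['depth'].ravel()>0];b=np.load('w2.npy').reshape(-1,3)
Cw=np.array([559.39,-192.88,50.42])
for n,P,c in(('now',a,Cw),('before',b,Cw)):
    L=(P*1e3-c)@MC
    q=L[(abs(L[:,1])<13)&(L[:,2]>17.5)&(L[:,2]<28)&(L[:,0]>80)&(L[:,0]<100)]
    print(n,len(q),np.percentile(q[:,0]-(q[:,2]-15.5)*np.tan(np.radians(25)),[10,25,50,75]))
EE
```

```text
now 479 [85.457 85.781 86.154 86.551]
before 63 [85.879 85.962 86.053 86.115]
```

The catch front is at 86.1 mm, the same as before insertion, so it is home. The gripper is clear, so I'm handing in.

```bash
python3 -c "
from rig import env
print(env.close_job())"
```

```text
the job is handed in; nothing more can be done
None
```

The accelerometer is seated flat in the far nest, toe uphill, with the catch measured home over the toe and the gripper clear. I handed the job in at about 15 s of the 48 s allowed, and the hand-in returned no verdict.

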